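Press a mica jar shut in the ratchet-knob capping press

TASK

Press the blue-lidded mica jar shut in the little capping press: stand it upright in the white nest of the carriage, slide the carriage fully in under the bridge, then turn the black ratchet knob clockwise until the pad bears on the lid and the knob slips at its set torque, and keep turning it through at least a quarter turn of slip. Leave the jar clamped there, let go, and leave the other two small jars where they are.

Things in the scene. Friction and masses are not known exactly. Their poses are not given: they have to be found in the camera images.
- press: Capping press, fixed to the table: grey base plate 270x124x8 mm, two steel columns (98 mm apart) that carry a blue bridge (40 mm wide, 124 mm long, top at 88 mm). Origin on the table top, straight under the axis of pad and knob. Its x axis points along the slide, in the direction in which the carriage is pushed in; z up. The base reaches from x = -220 to +50 mm and y = -62 to +62 mm.
- carriage (a joint): Aluminium carriage (116x64 mm plate) that slides along the press x axis between rails: 0 = fully out (nest centre 115 mm in front of the pad axis), 0.115 m = fully in against its stop (nest centred under the pad). Friction about 1.5 N; it stays where it is left. Starts 0 to 0.02.
- nest (a point): Centre of the floor of the round white nest on the carriage, 18 mm above the table; inner diameter 58 mm, rim 6 mm high above this floor, outer diameter 66 mm. Moves with the carriage; same axes as the press.
- handle (a point): Centre of the top (76 mm above the table) of the upright red handle of the carriage: a cylinder 18 mm in diameter, 34 mm tall, on a 10 mm steel stem; it stands 70 mm from the nest centre on the outer (-x) side and moves with the carriage.
- knob_grip (a point): Height to grip the black ratchet knob, on its vertical axis over the bridge, 126 mm above the table. The knob is a fluted cylinder 41 mm in diameter, from 101 to 137 mm above the table, with a red index line; a metal collar 36 mm in diameter lies under it (89 to 100 mm). The knob stays at this height as it turns. The point does not move.
- collar (a joint): Angle in rad of the metal collar, which drives the pad: positive clockwise seen from above. It turns with the knob (drag 0.07 N m) until the pad is stopped, then it stands still while the knob slips over it. It stays where it is left. Starts 0 to 0.5.
- ratchet (a joint): Angle in rad by which the black knob has slipped clockwise over the collar; 0 at the start. It slips only above the set torque of 0.12 N m, with a steady drag; the knob's own angle is collar + ratchet.
- pad: Round black rubber pressing pad, 36 mm in diameter, on the press axis under the bridge; origin at the centre of its underside. It comes down 3 mm per rad of the collar (59 mm above the table at collar 0), 20 mm at most. It starts at 57.5 to 59 mm; the lid of the jar in the nest is at 54 mm, so it meets the lid after 3.5 to 5 mm. At the set torque it presses with about 18 N.
- jar_blue: The jar to be pressed: small round jar with a mottled dark blue lid and light blue flakes, 52 mm in diameter and 36 mm tall (lid: upper 14 mm, 52 mm; body 49 mm), 70 g. Origin at the centre of its underside, z up. It stands loose on the table.
- jar_brown: Small round jar of the same size (52 mm, 36 mm tall) with a mottled brown and white lid and cream flakes; loose, to be left alone. Origin at the centre of its underside.
- jar_white: Small plain white pot, 44 mm in diameter, 32 mm tall; loose, to be left alone. Origin at the centre of its underside.

How it is judged (in metres and radians):
On the way, in this order (a step that is already met when the one before it is completed fails the run):
1. the blue-lidded jar stands upright in the nest, released (horizontal distance between jar_blue and nest below 0.007 m and z of jar_blue in the frame of nest below 0.004 m and angle between jar_blue's own z axis and vertical below 0.1 rad and contact force between the fingers and jar_blue below 0.1 N), for 0.2 s.
2. the carriage with the jar is fully in under the pad (value of joint carriage above 0.11 m and horizontal distance between jar_blue and nest below 0.007 m and angle between jar_blue's own z axis and vertical below 0.1 rad), for 0.2 s.
3. the pad bears on the lid and the knob has slipped about a quarter turn (contact force between pad and jar_blue above 6 N and value of joint carriage above 0.11 m and value of joint ratchet above 1.3 rad), for 0.1 s.
At the end, for the whole second after the job is handed in: Blue-lidded jar upright (0.1 rad), at rest in the nest (centre within 7 mm, underside within 4 mm of the floor); carriage fully in (within 5 mm); pad pressing on the lid with over 5 N; knob slipped by over 1.2 rad in all (1.3 at its most) (all of step 2 and contact force between pad and jar_blue above 5 N and value of joint ratchet above 1.2 rad and z of jar_blue in the frame of nest below 0.004 m and linear speed of jar_blue below 0.02 m/s); the robot touches nothing.
It fails at once if the brown-lidded jar is moved by more than 15 mm (distance of jar_brown from where it was at the start of the episode above 0.015 m).
It fails at once if the white pot is moved by more than 15 mm (distance of jar_white from where it was at the start of the episode above 0.015 m).
It also fails if it takes over 72 s, if anything falls off the work surface, if the arm or the gripper's body presses on something with over 40 N, if the wrist force passes 120 N, or if a joint passes its speed limit or range.

ROBOT

A 6-joint arm with a two-finger parallel gripper is mounted at the origin on the work surface; the furniture and walls round the work are solid. World frame = base frame: x ahead of the robot, y to its left, z up, the work surface at z = 0. Lengths are in mm, angles in degrees, forces in N, time in s.
With the tool pointing down it reaches from about 350 to 975 mm from the base axis. Payload 7.1 kg.
Tool frame: the origin (TCP) lies midway between the tips of the shut fingers; the grasp point (between the pads) lies 19 mm behind it; z points along the fingers, y is the line along which they close (so a half turn about z gives the same grasp; the last joint's range is limited). The gripper opens to 88 mm and grips with 3 to 60 N. Pads are 20 mm wide; open, the fingers measure 115 mm over their backs; the gripper's body (75 mm by 178 mm) begins 61 mm behind the grasp point.
Start: joints at [64.572, 24.242, 93.386, -0, 62.372, -1.089], TCP at [257.554, 569.448, 222.675] pointing down, gripper open.
Joint ranges: [-172.04, 172.04], [-51.8, 120.97], [4.93, 147.93], [-75.15, 255.16], [6.16, 154.13], [-145.62, 145.62]. Speed limits (degrees/s): [136.94, 136.94, 172.46, 180, 180, 180].

INTERFACE

Orientations are given as [roll, pitch, yaw] about the fixed x, y, z axes, in that order (R = Rz(yaw) Ry(pitch) Rx(roll)).
In Python, from workcell import ctrl gives the robot as it stands. Calls block until the motion is done:
- ctrl.move_pose(position, orientation): joint-space move of the TCP to a pose.
- ctrl.move_linear(position, frame=None, max_speed=150, f_stop=None): straight line of the TCP; frame=None keeps the orientation; max_speed is the mean speed in mm/s. With f_stop (N) it stops when the force on the tool has changed by that much, and returns True; else False.
- ctrl.set_joints(angles): joint-space move.
- ctrl.gripper_to(opening, strength=None): finger opening in mm; strength is the grip in N (None keeps the last); returns when the fingers have stopped.
- ctrl.dwell(seconds).
- ctrl.inverse_kinematics(position, orientation): joint angles nearest the present ones, or None.
- ctrl.get_image(name): name is "scene" or "top" or "wrist"; returns the picture (384x512x3 uint8, red, green, blue); there is no depth.
- ctrl.camera_info(name): a dict with "K" (3x3 intrinsics, pixels), "distortion" ([k1, k2, p1, p2, k3] as OpenCV has them; the pictures are not rectified), "rvec" (rotation vector, rad) and "tvec" (3), from world to camera coordinates, as OpenCV has them. Camera axes: x right, y down, z forward; pixel columns grow to the right and rows downward; lengths in mm; the calibration is good to about 2 mm. A picture is of the moment at which its call begins: read the wrist's pose just before it. camera_info takes no time and is no camera call; for the wrist camera it gives the pose at the moment of the call.
A pose or a line that the arm cannot do raises ctrl.MotionError and nothing moves.
- ctrl.finish_job(): hands the job in; it is judged then, once.
Readings, each from a call of its own:
- ctrl.current_clock(): time.
- ctrl.current_q(): joint angles.
- ctrl.current_joint_vel(): joint speeds.
- ctrl.current_joint_efforts(): joint torques, N m.
- ctrl.current_eef_pos(): TCP position.
- ctrl.current_ee_rot(): TCP orientation.
- ctrl.current_ft_force(): force on the tool from outside, world axes, zero at the start.
- ctrl.current_wrist_torque(): the same for the moment, N m.
- ctrl.current_finger_gap(): finger opening in mm.
- ctrl.current_finger_force(): force on a finger pad.
Only numpy, scipy, OpenCV 4.12 (cv2) and the standard library are available. Lean on these libraries where they do the work, as an engineer would, in place of code of your own. Each camera call takes 0.05 s, during which the arm holds its last target. There are 200 camera calls.

## Working session

There is one attempt and no reset: what is moved stays moved. The work goes in short steps, each a Python script; the robot and the scene stay as the last script left them, time stands still between calls to the robot, and variables do not carry over. Pictures are saved under pics/ and viewed, at most 10 in all, crops included, and the job is handed in when it is done.

```bash
mkdir -p pics
cat > h.py <<'E'
import numpy as np, cv2
from workcell import ctrl
def save(n,f,crop=None,s=1):
    im=ctrl.get_image(n)[:,:,::-1]
    if crop: a,b,c,d=crop; im=im[b:d,a:c]
    cv2.imwrite('pics/'+f,cv2.resize(im,None,fx=s,fy=s,interpolation=cv2.INTER_CUBIC))
def ray(info,uv,z):
    p=cv2.undistortPoints(np.array([[uv]],float),np.array(info['K'],float),np.array(info['distortion'],float))[0,0]
    R=cv2.Rodrigues(np.array(info['rvec'],float))[0]; t=np.array(info['tvec'],float).ravel()
    c=-R.T@t; d=R.T@np.array([p[0],p[1],1]); return c+d*(z-c[2])/d[2]
def proj(info,P):
    return cv2.projectPoints(np.array(P,float).reshape(-1,1,3),np.array(info['rvec'],float),np.array(info['tvec'],float),np.array(info['K'],float),np.array(info['distortion'],float))[0][:,0]
E
python3 - <<'E'
from h import *
save('top','top.png',s=1.5); save('scene','scene.png',s=1.5)
print(ctrl.camera_info('top')); print(ctrl.current_ee_rot(),ctrl.current_clock())
E
```

```text
{'K': array([[370.44040314,   0.        , 254.59895015],
       [  0.        , 370.44040314, 191.38308809],
       [  0.        ,   0.        ,   1.        ]]), 'distortion': array([0.02394203, 0.        , 0.        , 0.        , 0.        ]), 'rvec': array([ 2.12062774, -2.10193329,  0.21947603]), 'tvec': array([-115.00716643,  509.04624913, 1101.7464984 ])}
[-1.79921339e+02 -5.01940188e-05  1.55662453e+02] 0.1
```

View pics/top.png

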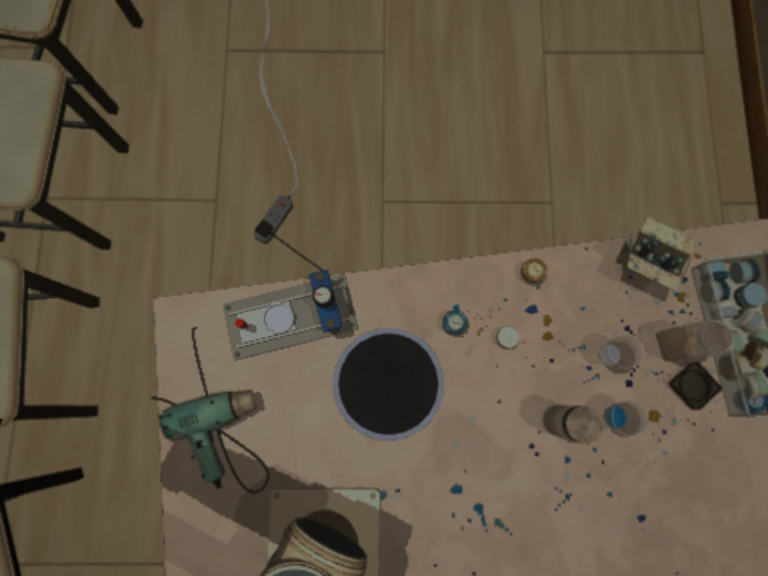

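View pics/scene.png

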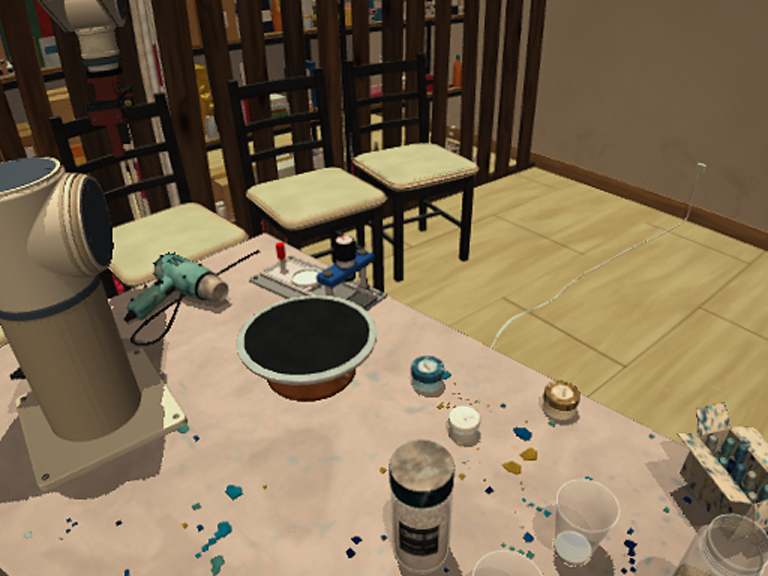

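The top view (1.5x) shows the press at upper left of the table: knob at about (323,296), nest (280,319), red handle (240,323). Blue jar is at (456,322), brown (534,271) and white (508,337). The big bowl sits between press and robot. I'll get coarse positions, then look with the wrist camera.

Run:
```python
from h import *
i=ctrl.camera_info('top')
for n,u,z in [('knob',(323,296),137),('nest',(280,319),24),('handle',(240,323),76),('blue',(456,322),36),('brown',(534,271),36),('white',(508,337),32),('bowl',(388,384),70),('base',(320,560),0),('jar3',(575,424),100),('edgeL',(228,307),8),('edge2',(237,358),8)]:
    print(n,ray(i,(u[0]/1.5,u[1]/1.5),z).round(1))
w=ctrl.camera_info('wrist'); R=cv2.Rodrigues(w['rvec'])[0]; print('wcam',(-R.T@w['tvec']).round(1),R.round(2).tolist(),w['K'].round(0).tolist(),ctrl.current_eef_pos())
```

```text
knob [473.9   2.1 137. ]
nest [445.6 103.4  24. ]
handle [429.1 173.4  76. ]
blue [ 440.7 -265.3   36. ]
brown [ 551.3 -432.5   36. ]
white [ 411. -373.   32.]
bowl [ 311.1 -124.3   70. ]
base [-26.8   6.1   0. ]
jar3 [ 239.5 -477.1  100. ]
edgeL [473.1 218.7   8. ]
edge2 [364.6 192.6   8. ]
wcam [194.3 597.8 384.7] [[0.41, 0.91, -0.0], [0.88, -0.4, 0.25], [0.23, -0.11, -0.97]] [[345.0, 0.0, 255.0], [0.0, 345.0, 194.0], [0.0, 0.0, 1.0]] [257.34237981 569.00514209 221.98416347]
```

Run:
```python
from h import *
for n,p in [('blue',[440,-265,170]),('nest',[446,103,200]),('knob',[474,2,107]),('handle',[429,173,57])]:
  for y in (-165,-120,-75,-30,15,60,105,150):
    q=ctrl.inverse_kinematics(p,[180,0,y]); print(n,y,None if q is None else np.round(q,0))
ctrl.move_pose([350,300,300],[180,0,105])
ctrl.move_pose([446,103,200],[180,0,105]); save('wrist','w_nest.png',s=1.5)
np.save('wn.npy',ctrl.camera_info('wrist'),allow_pickle=True)
ctrl.move_pose([446,-80,260],[180,0,105])
ctrl.move_pose([440,-265,170],[180,0,105]); 
np.save('wb.npy',ctrl.camera_info('wrist'),allow_pickle=True); save('wrist','w_blue.png',s=1.5)
print(ctrl.current_clock(),ctrl.current_q())
```

```text
blue -165 [ -32.   19.  110.    0.   51. -137.]
blue -120 None
blue -75 [-32.  19. 110.  -0.  51. 133.]
blue -30 [-32.  19. 110.  -0.  51.  88.]
blue 15 [-32.  19. 110.  -0.  51.  43.]
blue 60 [-32.  19. 110.  -0.  51.  -2.]
blue 105 [-32.  19. 110.   0.  51. -47.]
blue 150 [-32.  19. 110.   0.  51. -92.]
nest -165 [ 12.  12. 115.   0.  53. -93.]
nest -120 [  12.   12.  115.    0.   53. -138.]
nest -75 None
nest -30 [ 12.  12. 115.  -0.  53. 132.]
nest 15 [ 12.  12. 115.  -0.  53.  87.]
nest 60 [ 12.  12. 115.  -0.  53.  42.]
nest 105 [ 12.  12. 115.  -0.  53.  -3.]
nest 150 [ 12.  12. 115.   0.  53. -48.]
knob -165 [  -1.   22.  117.    0.   41. -106.]
knob -120 None
knob -75 None
knob -30 [ -1.  22. 117.  -0.  41. 119.]
knob 15 [ -1.  22. 117.  -0.  41.  74.]
knob 60 [ -1.  22. 117.  -0.  41.  29.]
knob 105 [ -1.  22. 117.  -0.  41. -16.]
knob 150 [ -1.  22. 117.   0.  41. -61.]
handle -165 [ 20.  27. 119.   0.  34. -85.]
handle -120 [  20.   27.  119.   -0.   34. -130.]
handle -75 None
handle -30 [ 20.  27. 119.  -0.  34. 140.]
handle 15 [ 20.  27. 119.  -0.  34.  95.]
handle 60 [ 20.  27. 119.  -0.  34.  50.]
handle 105 [ 20.  27. 119.  -0.  34.   5.]
handle 150 [ 20.  27. 119.  -0.  34. -40.]
3.9083 [-3.22286379e+01  1.90910393e+01  1.09746384e+02  2.37984176e-02
  5.11448163e+01 -4.73311078e+01]
```

View pics/w_nest.png

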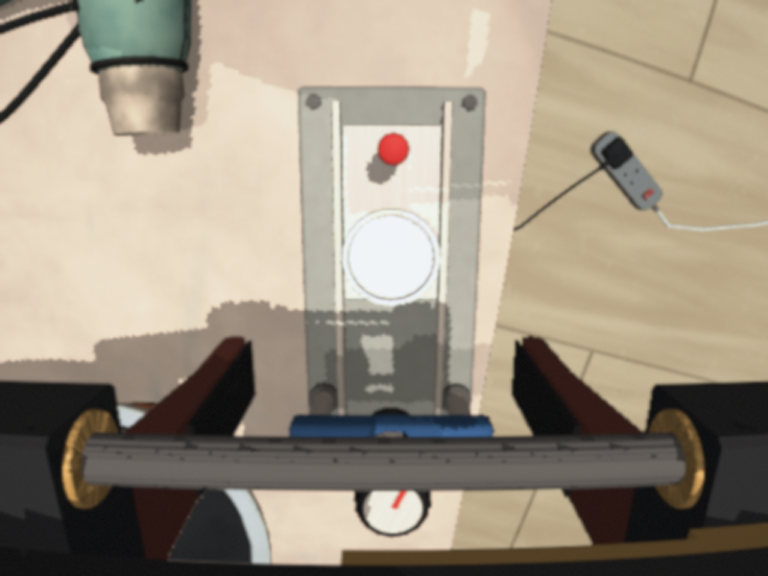

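View pics/w_blue.png

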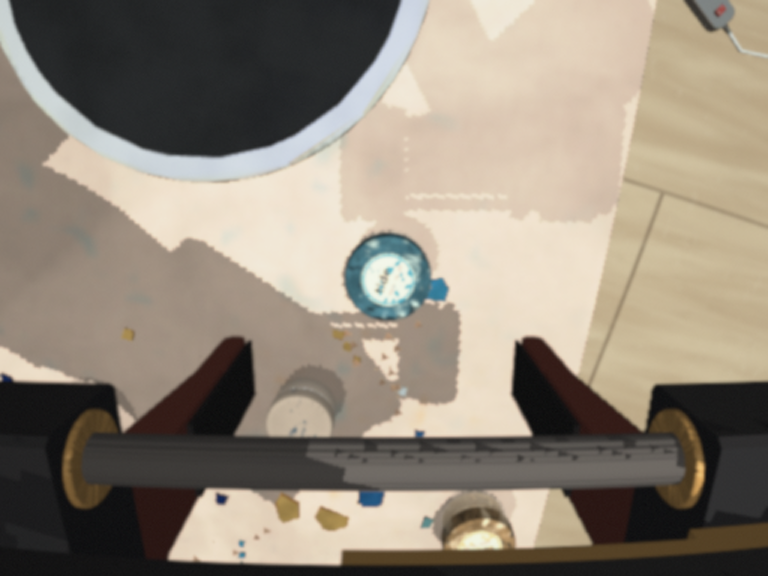

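The nest view (1.5x) shows the rim outline centred at (391,256.5), handle top at (393.5,148.5) and plate corners at (300,88) and (485,88). The jar view shows the blue lid centred at (387.5,276.5), clear of the white and brown pots.

Run:
```python
from h import *
n=np.load('wn.npy',allow_pickle=True).item(); b=np.load('wb.npy',allow_pickle=True).item()
r=lambda i,u,v,z: ray(i,(u/1.5,v/1.5),z)
N=r(n,391,256.5,24);H=r(n,393.5,148.5,76);J=r(b,387.5,276.5,36);a=r(n,300,88,8);c=r(n,485,88,8)
ang=lambda d: np.degrees(np.arctan2(d[1],d[0]))
print(N,H,J,a,c,np.linalg.norm((N-H)[:2]),np.linalg.norm((a-c)[:2]),ang(N-H),ang(c-a)-90)
l=[r(n,u,v,12) for u,v in((336,102),(341,410),(447,102),(440,410))]
print(ang(l[1]-l[0]),ang(l[3]-l[2]), ((a+c)/2).round(1))
t=ctrl.camera_info('top');K=ray(t,(323/1.5,296/1.5),137);print('knob-nest',ang(K-N),np.linalg.norm((K-N)[:2]), ang(K-(a+c)/2),np.linalg.norm((K-(a+c)/2)[:2]))
```

```text
[450.70699979 109.87372639  24.        ] [432.96167173 176.71404924  76.        ] [ 442.89722673 -262.50083054   36.        ] [364.87123818 199.93792742   8.        ] [481.71526835 231.52721261   8.        ] 69.15580544106129 121.03887939262655 -75.13163087556754 -74.87150634402835
-75.23928815435866 -74.62443634473497 [423.3 215.7   8. ]
knob-nest -77.87855786307051 110.22556275140887 -76.6847236440072 219.52836772079144
```

Run:
```python
from h import *
o=[180,0,105]; J=[442.9,-262.5]; N=[450.7,109.9]
ctrl.gripper_to(80,20)
ctrl.move_pose([*J,80],o)
print(ctrl.move_linear([*J,11],max_speed=80,f_stop=10), ctrl.current_eef_pos().round(1))
ctrl.gripper_to(40,20); print('gap',ctrl.current_finger_gap(),ctrl.current_finger_force())
ctrl.move_linear([*J,170])
ctrl.move_pose([450,-80,230],o); ctrl.move_pose([*N,120],o)
ctrl.move_linear([*N,45],max_speed=80)
print('gap',ctrl.current_finger_gap(),ctrl.current_eef_pos().round(1))
save('wrist','w_pre.png',s=1.5); save('scene','s_pre.png',(155,140,270,220),6)
print(ctrl.current_clock())
```

```text
False [ 443.2 -262.7   11.3]
gap 50.43945331790336 20.000371942296624
gap 50.398493415719415 [451.  110.   45.3]
10.4
```

View pics/w_pre.png

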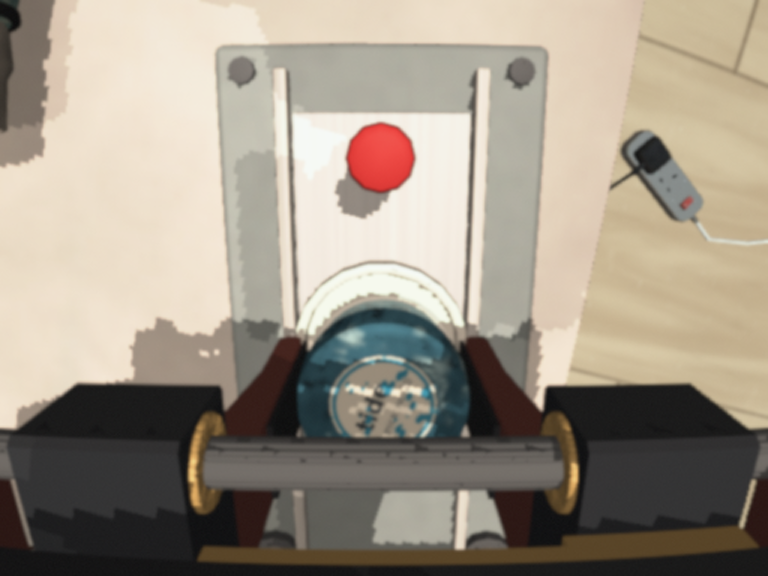

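The jar is held; handle is at (381,157), lid arc top about (383,305) with sides at 297/469, nest rim arc top at (381,262). I'll compare these with the projected models.

Run:
```python
from h import *
i=ctrl.camera_info('wrist'); p=ctrl.current_eef_pos()
def circ(c,r,z):
    t=np.linspace(0,2*np.pi,721); q=1.5*proj(i,np.c_[c[0]+r*np.cos(t),c[1]+r*np.sin(t),0*t+z])
    return 'top y %.1f L %.1f R %.1f'%(q[:,1].min(),q[:,0].min(),q[:,0].max())
print('lid',circ(p,26,p[2]-11+36)); print('rim',circ((450.7,109.9),33,24)); print('rim inner',circ((450.7,109.9),29,24))
print('handle',circ((433.0,176.7),9,76), ray(i,(381/1.5,157.5/1.5),76))
im=cv2.imread('pics/w_pre.png')
cv2.imwrite('pics/crop.png',cv2.resize(im[235:445,270:500],None,fx=2.8,fy=2.8))
```

```text
lid top y 316.0 L 294.6 R 472.1
rim top y 259.0 L 294.8 R 469.0
rim inner top y 269.8 L 305.3 R 458.4
handle top y 119.5 L 346.2 R 418.6 [432.69218624 176.46448391  76.        ]
```

View pics/crop.png

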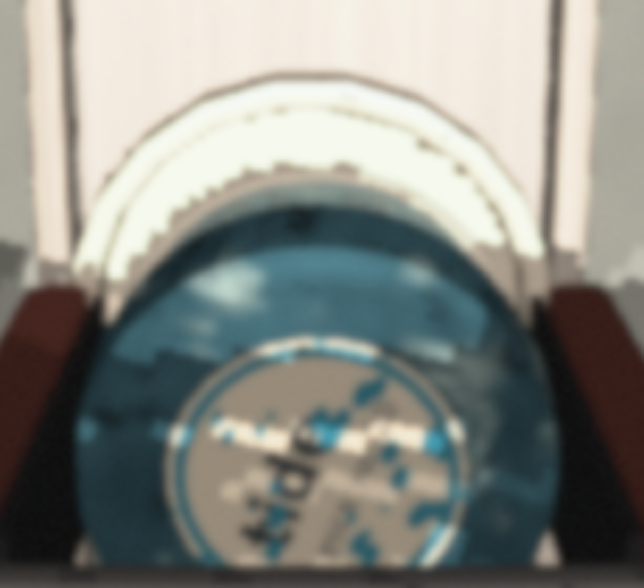

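Run:
```python
from h import *
N=[450.5,110.4]
ctrl.move_linear([*N,45])
print(ctrl.move_linear([*N,29.0],max_speed=25,f_stop=6), ctrl.current_eef_pos().round(1), ctrl.current_ft_force().round(1))
ctrl.gripper_to(66); ctrl.dwell(.3)
ctrl.move_linear([*N,110],max_speed=80)
ctrl.move_pose([446,103,200],[180,0,105]); ctrl.gripper_to(88)
np.save('wn.npy',ctrl.camera_info('wrist'),allow_pickle=True); save('wrist','w_nest2.png',(150,40,370,205),3.6)
# view knob
o=np.radians(105); d=np.array([np.cos(o),np.sin(o)])
ctrl.move_pose([*(np.array([480,3])+40*d),300],[180,0,105])
np.save('wk.npy',ctrl.camera_info('wrist'),allow_pickle=True); save('wrist','w_knob.png',s=1.5)
print(ctrl.current_clock())
```

```text
True [450.2 110.3  29.1] [-1.9 -0.2  5.4]
14.8667
```

View pics/w_nest2.png

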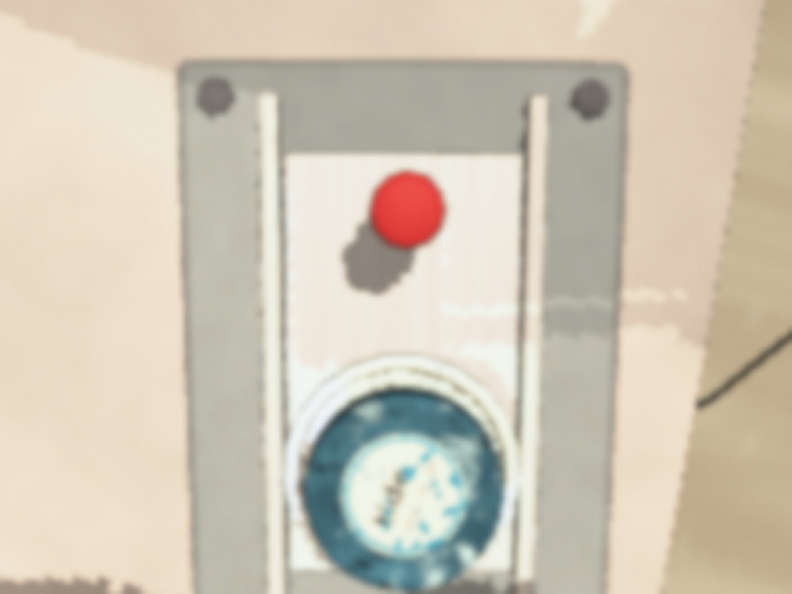

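View pics/w_knob.png

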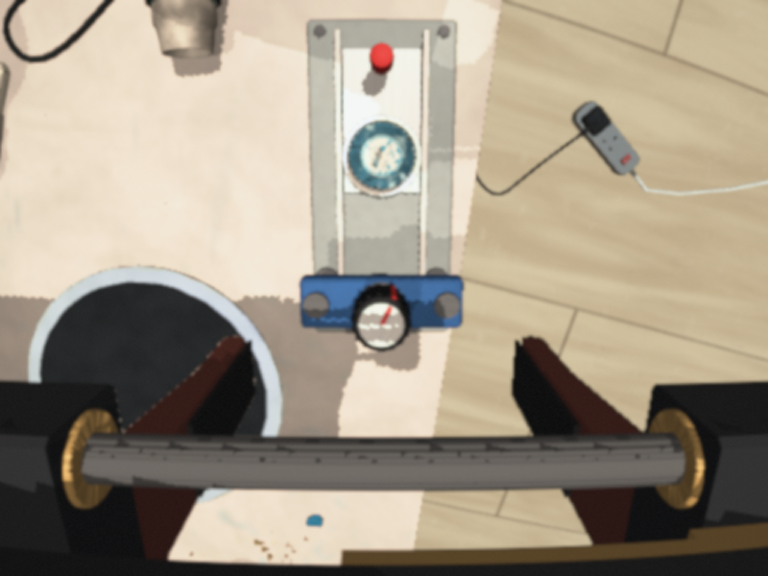

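Jar sits in the nest (lid centre crop (403,489), rim around it), handle at (407,210). The knob view shows knob top at about (381,321), with bridge edges x 301–462.

Run:
```python
from h import *
n=np.load('wn.npy',allow_pickle=True).item(); k=np.load('wk.npy',allow_pickle=True).item()
J=ray(n,(150+403/3.6,40+489/3.6),54);H=ray(n,(150+407/3.6,40+210/3.6),76)
K=ray(k,(381/1.5,321/1.5),137);H2=ray(k,(381.5/1.5,55/1.5),76)
print(J,H,H2,K); d=np.array([np.cos(np.radians(-75)),np.sin(np.radians(-75))])
print('est origin from nest axis', np.linalg.norm((K-J)[:2]),np.degrees(np.arctan2(*(K-J)[1::-1])))
for P in (K,J,H): print((P[:2]-[423.3,215.7])@d,(P[:2]-[423.3,215.7])@[-d[1],d[0]])
```

```text
[450.29090173 110.07084901  54.        ] [432.84258899 176.06689659  76.        ] [433.11575292 176.16553365  76.        ] [477.97752031   5.90089687 137.        ]
est origin from nest axis 107.78649162126557 -75.11585391522185
216.80195563906221 -1.4855745512394565
109.0156843664283 -1.2676269352186187
40.75244193110715 -1.0403688280727825
```

Run:
```python
from h import *
o=[180,0,105]; H=np.array([432.9,176.2]); d=np.array([np.cos(np.radians(-75)),np.sin(np.radians(-75))])
ctrl.gripper_to(50,10)
ctrl.move_pose([*H,150],o); print(ctrl.move_linear([*H,52],max_speed=100,f_stop=10))
ctrl.gripper_to(5,10); print('gap',ctrl.current_finger_gap(),ctrl.current_ft_force().round(1))
A=H+95*d; print(ctrl.move_linear([*A,52],max_speed=60,f_stop=15),ctrl.current_ft_force().round(1))
B=H+121*d; print(ctrl.move_linear([*B,52],max_speed=20,f_stop=12))
p=ctrl.current_eef_pos();print('moved',(p[:2]-H)@d,p.round(1),ctrl.current_ft_force().round(1))
ctrl.gripper_to(45); ctrl.dwell(.2); print(ctrl.current_ft_force().round(1))
ctrl.move_linear([p[0],p[1],170],max_speed=120)
p=np.array([478,6])-50*d; ctrl.move_pose([*p,280],o); ctrl.gripper_to(80)
np.save('wk.npy',ctrl.camera_info('wrist'),allow_pickle=True); save('wrist','w_knob2.png',(165,10,345,220),2.8)
print(ctrl.current_clock())
```

```text
False
gap 18.027649756202297 [-2.   0.4  3.5]
False [-2.6 -0.6  6.3]
True
moved 109.98705420961822 [460.8  69.8  52. ] [-0.   0.4  3.1]
[-0.   0.1 -0.2]
23.9667
```

View pics/w_knob2.png

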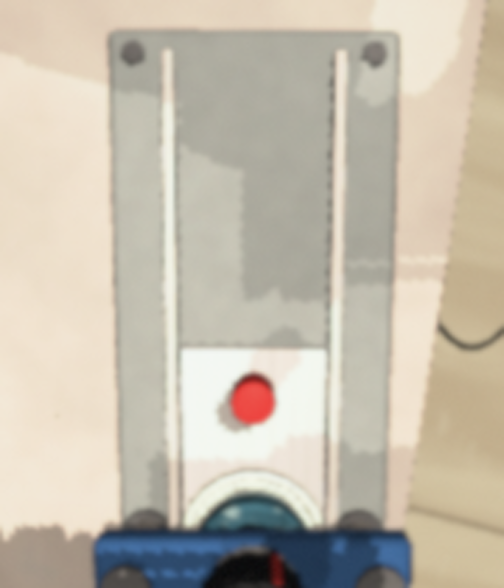

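The carriage moved 110 mm onto its stop (it started near 5 mm); handle at (252,399) and the jar is under the bridge. I'll refine the knob axis numerically from the saved knob picture.

Run:
```python
from h import *
d=np.array([np.cos(np.radians(-75)),np.sin(np.radians(-75))]);e=np.array([-d[1],d[0]])
ctrl.move_pose([*(np.array([479,4])-55*d),330],[180,0,105])
i=ctrl.camera_info('wrist'); im=ctrl.get_image('wrist'); cv2.imwrite('pics/k3.png',im[:,:,::-1])
hsv=cv2.cvtColor(im,cv2.COLOR_RGB2HSV)
q=proj(i,[[479,4,137]])[0]; print('pred',q)
u,v=map(int,q)
m=cv2.inRange(hsv,(100,110,30),(130,255,255)); m[:v-45]=0; m[v+35:]=0; m[:,:u-75]=0; m[:,u+75:]=0
print('row counts',[(r,int((m[r]>0).sum())) for r in range(v-45,v+35) if (m[r]>0).sum()])
ys,xs=np.where(m>0); print('cols',np.percentile(xs,[0,.5,99.5,100]))
g=im[v-32:v+32,u-32:u+32].max(axis=2)
for r in range(0,64,3): print(v-32+r,' '.join('%3d'%x for x in g[r,::3]))
back=m.nonzero()[0].max()
print('back edge x=20 -> origin along', ray(i,(u,back+.5),88)[:2]@d-20)
for c in((479,4),(480,3),(478,6)): print(c,np.array(c)@d,np.array(c)@e)
```

```text
pred [253.70171033 221.08380988]
row counts [(190, 30), (191, 63), (192, 94), (193, 95), (194, 93), (195, 88), (196, 82), (197, 79), (198, 77), (199, 76), (200, 75), (201, 62), (202, 53), (203, 49), (204, 44), (205, 38), (206, 36), (207, 34), (208, 33), (209, 32), (210, 31), (211, 31), (212, 32), (213, 31), (214, 34), (215, 38), (216, 43), (217, 53), (218, 62), (219, 60), (220, 60), (221, 36)]
cols [205. 205. 301. 301.]
189  87  73 173 132 205 144  87  94 107  96  68  71  79  84  90  86 119 188 158 165  98  77
192 106 106 107 107 109 108 107 106  99 102 101 100 101 100  99  95  98  99 100  98 102  96
195 164 163 165 167 166 165 166 160 141 127 104 108 114 106 141 142 142 141 141 151 156 155
198 171 172 175 175 172 172 167 130  63  36  18  24  25  91 107 113 126 118 142 156 144 128
201 169 172 173 170 169 171 120  44  14  15  18  16  17  79  40  69  79  87 126 116 102 108
204 129 130 142 126 121 125  73  16  24  20  31  29  27  95  49  22  75  80  93  99 103 101
207  77 105 106 106 105  94  21  16  29  43  59  62  44  35  24  15  58  80  85 101 102  97
210 111 129 139 142 112  76  17 
[... 834 characters left out ...]
9 130 110 105 124 147 160 161 160 162 233 240 239 240
240 163 165 166 165 193 241 242 241 218 218 206 219 176 162 162 161 160 180 237 239 239 240
243 164 165 164 166 222 241 242 241 242 241 241 242 238 230 221 229 228 237 240 240 239 240
246 164 163 162 202 239 241 241 241 242 242 242 242 241 241 241 241 240 241 241 241 240 240
249 160 160 171 233 239 241 242 241 242 242 242 241 242 241 241 241 241 241 241 241 240 239
252 157 159 196 236 237 240 241 242 242 242 241 241 241 242 242 242 241 241 241 241 241 239
back edge x=20 -> origin along 117.69341090552561
(479, 4) 120.11061929895115 463.7137469728738
(480, 3) 121.33536417034276 464.4208537540604
(478, 6) 117.9199486012705 463.2654592367898
```

Run:
```python
from h import *
C=[479.1,3.4]; ctrl.gripper_to(66,15)
ctrl.move_pose([*C,190],[180,0,195])
print(ctrl.current_q().round(1))
f0=ctrl.current_ft_force()
print(ctrl.move_linear([*C,107],max_speed=80,f_stop=8),ctrl.current_eef_pos().round(1))
f0=ctrl.current_ft_force()
ctrl.gripper_to(20,15); print('gap',ctrl.current_finger_gap(),(ctrl.current_ft_force()-f0).round(1),ctrl.current_eef_pos().round(2),ctrl.current_clock())
```

```text
[  -1.    14.6  113.     0.    52.4 -106. ]
False [479.5   3.4 107.4]
gap 39.11706631103073 [-2.   3.8  3.8] [479.11   3.78 107.23] 28.0083
```

Run:
```python
from h import *
C=[478.8,4.6]; ctrl.gripper_to(66,35)
ctrl.move_linear([*C,107]); f0=ctrl.current_ft_force(); ctrl.dwell(.2)
ctrl.gripper_to(20,35); print('gap',ctrl.current_finger_gap(),(ctrl.current_ft_force()-f0).round(1),ctrl.current_eef_pos().round(2))
q=np.array(ctrl.current_q()); 
for a in np.arange(q[5]+25,138,25):
    t=q.copy(); t[5]=a; ctrl.set_joints(t); 
    print(round(a),ctrl.current_q()[5].round(1),ctrl.current_ft_force().round(1),ctrl.current_wrist_torque().round(3),round(ctrl.current_finger_gap(),1))
print(ctrl.current_clock())
save('wrist','w_end.png',s=1.5)
```

```text
gap 38.31941793375295 [ 1.7 -4.7  2. ] [478.96   4.17 107.08]
-81 -81.0 [ 0.3 -4.7  0.2] [-0.892  0.042 -0.063] 38.7
-56 -56.0 [-0.5 -7.   0.3] [-1.237  0.016 -0.073] 38.7
-31 -31.0 [-0.  -7.7  1.1] [-1.41   0.084 -0.033] 38.4
-6 -6.0 [-1.5 -8.2  2.9] [-1.644  0.28  -0.008] 38.7
19 19.0 [-3.4 -9.4  3.5] [-1.646  0.357 -0.04 ] 38.3
44 44.0 [-2.9 -8.6  4.3] [-1.674  0.551 -0.04 ] 38.4
69 69.0 [-3.9 -7.3  4.6] [-1.492e+00  6.980e-01  1.000e-03] 38.6
94 94.0 [-4.2 -5.3  5. ] [-1.134  0.846  0.024] 38.4
119 119.0 [-3.5 -3.1  4.6] [-0.783  0.822 -0.056] 38.5
34.1167
```

Run:
```python
from h import *
d=np.array([np.cos(np.radians(-75)),np.sin(np.radians(-75))])
ctrl.gripper_to(66); p=ctrl.current_eef_pos(); ctrl.move_linear([p[0],p[1],190],max_speed=120)
ctrl.move_pose([*(np.array([479,4])-55*d),330],[180,0,105])
im=ctrl.get_image('wrist')[:,:,::-1].copy(); old=cv2.imread('pics/k3.png')
def line(a):
    c=a[195:240,232:276].astype(int); m=(c[:,:,2]>c[:,:,1]+50)&(c[:,:,2]>c[:,:,0]+50)
    y,x=np.where(m); return m.sum(),x.mean()+232,y.mean()+195
print(line(old),line(im),ctrl.current_clock())
cv2.imwrite('pics/cmp.png',np.hstack([cv2.resize(a[180:250,214:294],None,fx=5,fy=5,interpolation=cv2.INTER_CUBIC) for a in(old,im)]))
```

```text
(np.int64(47), np.float64(257.70212765957444), np.float64(210.72340425531914)) (np.int64(33), np.float64(247.9090909090909), np.float64(224.72727272727272)) 37.6167
```

View pics/cmp.png

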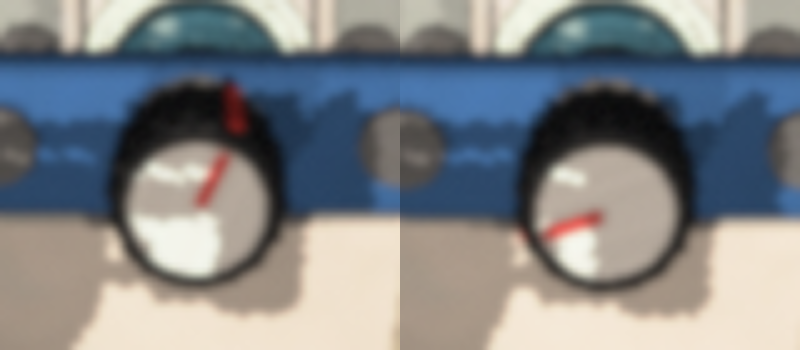

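The left view is before turning, the right after: the red index line went from about 27° to 246° clockwise, so the knob followed the full turn of about 220° without the fingers slipping. At most about 96° of that is needed to reach the lid. The rest is ratchet slip, well over a quarter turn. The jar is still in place and the arm is clear.

```bash
python3 -c "
from h import *
print(ctrl.current_ft_force().round(1)); print(ctrl.finish_job())"
```

```text
[ 0.3 -0.4  0.2]
the job is handed in; nothing more can be done
None
```

I handed the job in at about 38 s of the 72 s limit, with no verdict returned: the blue-lidded jar is in the nest, the carriage is against its stop, and the knob turned about 220° clockwise, an estimated 2 rad or more of it slip (pad force and slip were not measured directly); the gripper is clear and the other two jars were not touched.

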